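# Check two castings for their boss and charge the furnace with the spring-return slide

## Task

Check the hidden undersides of the two cast pieces leaning on the wire rack: put the one that lacks the round boss in the white reject tray, and turn the other over and lay it boss up (the furnace's probe measures on the boss) on the furnace's charging table, between the side rails, in front of the pusher. Then take the slide's ball knob and push it all the way in so that the pusher shoves the casting completely inside the cold furnace, and let go of the knob there so that its spring snaps the slide back out by itself. Leave everything else where it stands.

Things in the scene. Friction and masses are not known exactly. Their poses are not given: they have to be found in the camera images.
- furnace: Cold bench furnace, fixed: grey case 235 deep x 270 wide x 265 mm high, charging table in front. Origin at z = 0 under the middle of its mouth; x points into the furnace, y left, z up. Its front face is the plane x = 0, upright to z = 265 mm, so at the end of the slide's stroke the hand must lean back towards the robot by 20 to 45 degrees. A dial on it stands out 12 mm at z = 226 mm.
- mouth_sill (a point): Middle of the mouth's lower edge on the front face (furnace x = 0, z = 70 mm); axes as the furnace. The mouth is 140 mm wide and 71 mm high, the chamber behind it 190 mm deep with a flat floor.
- table_mid (a point): Where the middle of the casting is best laid, on the sheet of the charging table (z = 70 mm), 75 mm in front of the mouth; axes as the furnace. The table runs from furnace x = -200 mm to 0, 132 mm wide; a round rail along each side (inner faces at y = -58 and 58 mm) stands 8 mm above the sheet.
- charging_slide (a joint): Travel of the charging slide along furnace +x, m: 0 home (out), 0.135 at its stop inside. A spring pulls it home: 4 N at home, 11 N at the end, 1 N more when moved at 0.1 m/s; let go it is home in 0.3 s. Its pusher blade is 86 mm wide and stands 22 mm above the table; blade front at furnace x = -115 mm at home (table free from there to the mouth) and 20 mm inside the mouth at the end.
- knob_center (a point): Centre of the black ball knob (32 mm) on the slide's upright 13 mm stem, about 48 mm above the table sheet: furnace x = -163 mm at home, -28 mm at the end, y = 0. Moves with the slide; axes as the furnace. It can be pinched from its two sides (along y), its surroundings being free. Let go, it flies straight back towards the robot; fingers opened to both sides do not hinder it.
- rack: Bent-wire rack, fixed, 160 (x) x 80 (y) mm; origin on the slab under its middle (z = 45 mm), z up. Holds two castings at its x = -45 and 45 mm, leaning 35 degrees off vertical, top edge towards rack -y (robot's right) and about 100 mm above the slab, lower edge on a wire ledge. Under each, two wires 42 mm apart reach 55 mm up, so the top 35 mm of the plate are free on both faces.
- casting_boss: Good casting: aluminium plate 64 (x) x 90 (y) x 8 mm thick, 0.22 kg. Plate from z = 5 to 13 mm; round boss 24 mm wide, 16 high in the middle of the +z side (ends at z = 29 mm); on the other side two ribs 6 wide, 5 high along the 90 mm edges, feet at z = 0. Origin in the middle, level with rib feet. On the rack +y points up the lean, +z down right (boss hidden). Either rack place.
- casting_plain: Faulty casting: the same plate, ribs and frame, 0.20 kg, but smooth on the +z side, where the boss is missing. It leans in the other place of the rack, likewise with +y up the lean and +z underneath.
- reject_tray: White enamelled reject tray, fixed, outside 126 (x) x 156 (y) x 32 mm high, walls and floor 3 mm. Origin at the middle of its underside, z up.
- slab: Dark grey stone slab, fixed, 230 (x) x 200 (y) mm, its top 45 mm above the worktop, on which the rack stands. Origin at the middle of its underside.
- crucible: White porcelain crucible, 39 mm across, 32 mm high, loose bystander on the slab behind the rack. Origin at its underside.
- brown_low: Brown bottle with black cap, 43 mm across, 96 mm high, loose bystander on the slab behind the rack. Origin at its underside.
- jar_grey: Squat glass jar, 47 mm across, 46 mm high, loose bystander on the worktop beyond the slab. Origin at its underside.

How it is judged (in metres and radians):
On the way, in this order (a step that is already met when the one before it is completed fails the run):
1. the casting with the boss lies boss up on the charging table in front of the pusher, let go (x of casting_boss in the frame of furnace between -0.125 and -0.02 m and y of casting_boss in the frame of furnace between -0.04 and 0.04 m and z of casting_boss in the frame of furnace between 0.06 and 0.078 m and angle between casting_boss's own z axis and vertical below 0.12 rad and linear speed of casting_boss below 0.03 m/s and contact force between the fingers and casting_boss below 0.1 N), for 0.2 s.
2. the charging slide has been pushed to the end of its travel (within 4 mm), the casting before it (value of joint charging_slide above 0.131 m and x of casting_boss in the frame of furnace above 0.035 m), for 0.05 s.
3. let go at the end, the slide snaps back by its spring (faster than 0.25 m/s) (value of joint charging_slide below 0.1 m and velocity of joint charging_slide below -0.25 m/s).
At the end, for the whole second after the job is handed in: The casting with the boss rests boss up (within 7 degrees) on the hearth wholly inside the furnace mouth (its middle at least 38 mm past the front face), the charging slide is back home (within 5 mm), and the casting without a boss rests low inside the reject tray; all at rest and let go (x of casting_boss in the frame of furnace above 0.038 m and y of casting_boss in the frame of furnace between -0.06 and 0.06 m and z of casting_boss in the frame of furnace between 0.06 and 0.078 m and angle between casting_boss's own z axis and vertical below 0.12 rad and linear speed of each of casting_boss, casting_plain below 0.02 m/s and value of joint charging_slide below 0.005 m and x of casting_plain in the frame of reject_tray between -0.06 and 0.06 m and y of casting_plain in the frame of reject_tray between -0.075 and 0.075 m and z of casting_plain in the frame of reject_tray between -0.005 and 0.045 m); the robot touches nothing.
It fails at once if a bystander (crucible, jar or brown bottle) is moved by more than 30 mm (distance of any of crucible, jar_grey, brown_low from where it was at the start of the episode above 0.03 m).
It fails at once if the casting without a boss is put into the furnace (x of casting_plain in the frame of furnace above 0 m and y of casting_plain in the frame of furnace between -0.07 and 0.07 m and z of casting_plain in the frame of furnace below 0.13 m).
It also fails if it takes over 61 s, if anything falls off the work surface, if the arm or the gripper's body presses on something with over 40 N, if the wrist force passes 120 N, or if a joint passes its speed limit or range.

## Robot

A 6-joint arm with a two-finger parallel gripper is mounted at the origin on a cart in front of the work surface, level with it; the furniture and walls round the work are solid. World frame = base frame: x ahead of the robot, y to its left, z up, the work surface at z = 0. Lengths are in mm, angles in rad, forces in N, time in s.
With the tool pointing down it reaches from about 250 to 775 mm from the base axis. Payload 4 kg.
Tool frame: the origin (TCP) lies at the very end of the fingers, on their centre line; the grasp point (between the pads) lies 19 mm behind it; z points along the fingers, y is the line along which they close (so a half turn about z gives the same grasp; the last joint's range is limited). The gripper opens to 94 mm and grips with 3 to 60 N. Pads are 16 mm wide; open, the fingers measure 119 mm over their backs; the gripper's body (75 mm by 177 mm) begins 78 mm behind the grasp point.
Start: joints at [1.229, 0.087, 1.371, -0, 1.684, -0.103], TCP at [130.104, 534.409, 205.506] pointing down, gripper open.
Joint ranges: [-3.1, 3.1], [-0.76, 2.03], [0.27, 2.55], [-1.08, 4.22], [0.17, 2.65], [-2.57, 2.57]. Speed limits (rad/s): [2.79, 2.79, 3.14, 3.14, 3.14, 3.14].

## Interface

Orientations are given as [roll, pitch, yaw] about the fixed x, y, z axes, in that order (R = Rz(yaw) Ry(pitch) Rx(roll)).
In Python, from workcell import bot gives the robot as it stands.
- The arm moves only by the tool arm_command, never from a script. Its argument "increments" is a list of rows, each a list of 2 entries, a list of its own where there are three numbers: the shift along the tool's x, y, z in a scale on which 1.0 is 0.75 m, then the turn about the tool's z in normalised numbers (1 is 4 rad). In form: [[[dx, dy, dz], twist], ...]. A call has 1 to 20 rows; each row is the pose to reach, as a shift and turn from the pose commanded when the call began, along the tool's axes at that moment; what a row does not reach only later rows make up. A row lasts 1/8 s, in which the tool goes at most 62.5 mm and 10.7 degrees, less where a joint would pass 70% of its speed; a pose out of reach is approached as far as the arm can. A call with a gripper value outside its range is refused whole. "claw" is the closure, from -1 (fully open) to 1 (shut), set as the call begins (left out, the last holds). The fingers move at their own pace and stop on an object; the grip force is fixed at half the most. Time passes only in rows, so rows that repeat a pose let the fingers close. It gives the time, the measured TCP pose, the force, the opening and the grip force at its end, in the units of the state.
- bot.observe(): the state, without advancing time (a new reading comes with each control period).
- bot.camera(name): name is "scene" or "top" or "wrist"; returns the picture (420x560x3 uint8, red, green, blue); there is no depth.
- bot.camera_params(name): a dict with "intrinsics" (3x3 intrinsics, pixels), "position" and "attitude" of the camera in the world; the wrist camera has in their place "tool_from_camera" (4x4, takes a point from camera to tool coordinates, whose origin is the TCP and whose axes are the flange's). Camera axes: x right, y up, looking along -z (the intrinsics and any distortion apply to the point x, -y, -z); pixel columns grow to the right and rows downward; lengths in mm; the calibration is good to about 2 mm. The wrist camera is an equidistant fisheye: a pixel r from the principal point sees the ray r / f radians off the axis. A picture is of the moment at which its call begins: read the wrist's pose just before it. camera_params takes no time and is no camera call.
- bot.job_done(): hands the job in; it is judged then, once.
The state is a dict: "time": time; "q": joint angles; "qvel": joint speeds; "joint_efforts": joint torques, N m; "position": TCP position; "tool_rot": TCP orientation; "force": force on the tool from outside, world axes, zero at the start; "wrist_torque": the same for the moment, N m; "gripper_width": opening from 0.0 (shut) to 1.0 (fully open); "grasp_force": force on a finger pad.
Only numpy, scipy, OpenCV 4.12 (cv2) and the standard library are available. Lean on these libraries where they do the work, as an engineer would, in place of code of your own. Each camera call takes 0.05 s, during which the arm holds its last target. There are 200 camera calls.

## Working session

There is one attempt and no reset: what is moved stays moved. The work goes in short steps, Python scripts to look and compute and a tool call to move; the robot and the scene stay as the last step left them, time stands still between calls to the robot, and variables do not carry over. Pictures are saved under pics/ and viewed, at most 10 in all, crops included, and the job is handed in when it is done.

Besides the shell and the picture viewer there is one more tool, called as a command line: name --argument value ..., lists and objects as JSON in quotes. arm_command: Moves the arm, as the interface text tells. Its arguments: {"type":"object","properties":{"increments":{"type":"array","items":{"type":"array"}},"claw":{"type":"number"}},"required":["increments"]}

```bash
ls; mkdir -p pics; python3 - <<'E'
from workcell import bot
import cv2,numpy as np
o=bot.observe();print(o)
for n in("scene","top"):
    print(n,bot.camera_params(n)); cv2.imwrite(f"pics/{n}0.png",bot.camera(n)[:,:,::-1])
print(bot.camera_params("wrist"))
E
```

```text
pics
{'time': 0.0, 'q': array([ 1.22887299e+00,  8.79573983e-02,  1.37221839e+00, -4.56501959e-06,
        1.68353832e+00, -1.03076346e-01]), 'qvel': array([-1.80357669e-03, -5.10260826e-05, -5.48554510e-04, -1.10217614e-03,
        5.64942375e-04, -9.26360437e-04]), 'joint_efforts': array([-1.01571608e-03, -3.40180349e+01, -3.02423608e+01,  7.15838489e-02,
        3.31166026e-02, -1.82460717e-04]), 'position': array([129.93939993, 533.89791015, 204.32101747]), 'tool_rot': array([-3.13948199e+00, -2.13771494e-04,  2.90274493e+00]), 'force': array([ 0.0857227 , -0.15773954, -0.13485259]), 'wrist_torque': array([ 0.03480272, -0.00111315,  0.0473338 ]), 'grasp_force': 0.0, 'gripper_width': 0.999616029865204}
scene {'intrinsics': array([[419.35532704,   0.        , 288.42920546],
       [  0.        , 419.35532704, 213.25518938],
       [  0.        ,   0.        ,   1.        ]]), 'position': array([  92.49748119, 1024.30803959,  490.75755143]), 'attitude': array([ 1.10520444,  0.00715046, -2.55794586])}
top {'intrinsics': array([[403.40898422,   0.        , 276.56496111],
       [  0.        , 403.40898422, 208.30523773],
       [  0.        ,   0.        ,   1.        ]]), 'position': array([387.28296044, 376.92890965, 959.09966551]), 'attitude': array([ 0.16601503,  0.04061794, -1.58815876])}
{'intrinsics': array([[325.1922621 ,   0.        , 276.13182449],
       [  0.        , 325.1922621 , 208.83858043],
       [  0.        ,   0.        ,   1.        ]]), 'tool_from_camera': array([[ 4.26965126e-04,  9.65860373e-01,  2.59062847e-01,
         7.49175477e+01],
       [ 9.99999641e-01, -6.02080348e-04,  5.96614216e-04,
         2.52950304e-01],
       [ 7.32222678e-04,  2.59062499e-01, -9.65860283e-01,
        -1.80136664e+02],
       [ 0.00000000e+00,  0.00000000e+00,  0.00000000e+00,
         1.00000000e+00]])}
```

View pics/scene0.png

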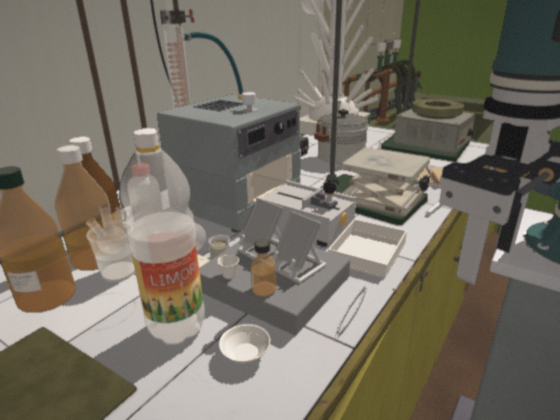

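View pics/top0.png

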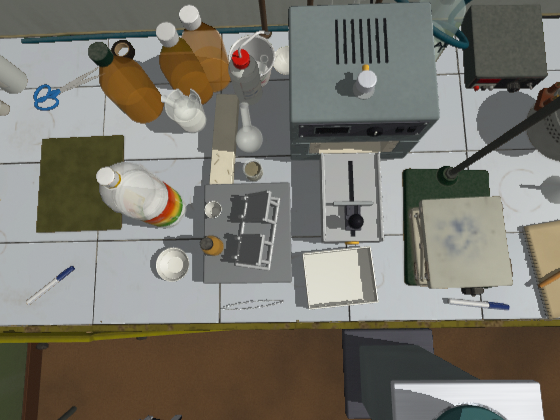

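```bash
cat > h.py <<'E'
from workcell import bot
import cv2,numpy as np
from scipy.spatial.transform import Rotation as R
from scipy.optimize import least_squares
def Rm(a): return R.from_euler('xyz',a).as_matrix()
def T_cam(n,st=None):
    p=bot.camera_params(n); M=np.eye(4)
    if n!="wrist": M[:3,:3]=Rm(p["attitude"]);M[:3,3]=p["position"];return p["intrinsics"],M
    st=st or bot.observe(); M[:3,:3]=Rm(st["tool_rot"]);M[:3,3]=st["position"]
    return p["intrinsics"],M@p["tool_from_camera"]
def proj(n,P,cam=None):
    K,M=cam or T_cam(n); P=np.atleast_2d(P).astype(float)
    c=(P-M[:3,3])@M[:3,:3]; v=c*[1,-1,-1]
    if n=="wrist":
        r=np.hypot(v[:,0],v[:,1]);th=np.arctan2(r,v[:,2]);s=th/np.maximum(r,1e-9)
        x,y=v[:,0]*s,v[:,1]*s
    else: x,y=v[:,0]/v[:,2],v[:,1]/v[:,2]
    return np.c_[K[0,0]*x+K[0,2],K[1,1]*y+K[1,2]]
def onplane(n,uv,z,cam=None):
    K,M=cam or T_cam(n); uv=np.atleast_2d(uv).astype(float)
    x=(uv[:,0]-K[0,2])/K[0,0];y=(uv[:,1]-K[1,2])/K[1,1]
    if n=="wrist":
        th=np.hypot(x,y);s=np.sin(th)/np.maximum(th,1e-9);d=np.c_[x*s,-y*s,-np.cos(th)]
    else: d=np.c_[x,-y,-np.ones_like(x)]
    d=d@M[:3,:3].T; return M[:3,3]+d*((z-M[2,3])/d[:,2])[:,None]
E
python3 - <<'E'
from h import *
st=bot.observe(); im=bot.camera("wrist"); cv2.imwrite("pics/w0.png",im[:,:,::-1])
np.save("w0.npy",T_cam("wrist",st)[1])
t=cv2.imread("pics/top0.png")[140:310,190:390]
cv2.imwrite("pics/topc.png",cv2.resize(t,None,fx=3.5,fy=3.5,interpolation=cv2.INTER_CUBIC))
E
```

```text
(no output)
```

View pics/topc.png

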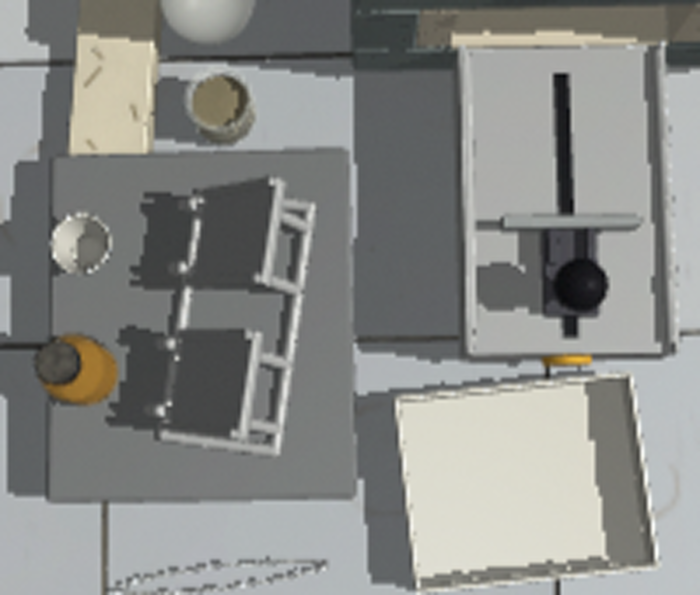

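View pics/w0.png

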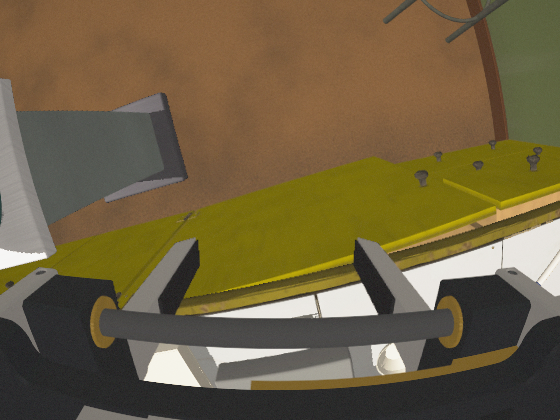

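```bash
python3 - <<'E'
from h import *
np.set_printoptions(precision=1,suppress=True)
f=lambda p:(np.atleast_2d(p)+.5)/3.5-.5+[190,140]
P=lambda p,z:onplane("top",f(p),z)[:,:2]
print("knob",P([[580,287]],118)); s=P([[560,75],[572,335]],70);print("slot",s,np.degrees(np.arctan2(*(s[0]-s[1])[::-1])))
print("sheet",P([[470,355],[670,355],[662,45],[463,45]],76)); print("blade",P([[503,217],[642,215]],92))
print("slab",P([[52,155],[350,150],[355,497],[52,500]],45))
print("rackbars",P([[315,205],[278,452],[163,437]],48))
print("tops",P([[280,180],[265,282],[258,330],[240,437]],143))
t=P([[397,398],[630,375],[657,567],[415,590]],32);print("tray",t,t.mean(0))
print("cap",P([[58,360]],141),"cruc",P([[80,243]],77),"jar",P([[218,103]],46))
# furnace front top edge, and scene check of knob
print(proj("scene",[[*P([[580,287]],118)[0],118]]))
E
```

```text
knob [[496.7 244.6]]
slot [[641.4 243. ]
 [472.7 243.5]] -0.1589682223981101
sheet [[461.  308.1]
 [458.5 184.7]
 [657.7 177.9]
 [661.5 305.3]]
blade [[545.  285.8]
 [544.1 200.2]]
slab [[603.1 579.2]
 [601.2 380. ]
 [374.7 381.9]
 [376.1 576.3]]
rackbars [[564.1 403.8]
 [403.9 430.5]
 [414.8 504.3]]
tops [[561.2 421.4]
 [500.6 431.1]
 [472.5 435.5]
 [411.1 446.6]]
tray [[437.6 353.2]
 [449.5 201.7]
 [327.6 191.4]
 [315.6 345.1]] [382.6 272.8]
cap [[457.7 552.9]] cruc [[537.5 553.4]] jar [[635.5 467.5]]
[[330.5 186.9]]
```

```bash
cat >> h.py <<'E'
def go(x,y,z,yaw=None):
    """print increment (m, deg) from present pose to world TCP x,y,z mm and tool yaw deg"""
    s=bot.observe();M=Rm(s["tool_rot"]);d=M.T@(np.array([x,y,z])-s["position"])/1000
    y0=np.degrees(np.arctan2(M[1,0],M[0,0])); t=0 if yaw is None else -((yaw-y0+180)%360-180)
    print("t",round(s["time"],2),"inc",d.round(4),"twist",round(t,1),"pos",s["position"].round(1),"yaw",round(y0,1))
E
python3 -c "
from h import *
go(400,230,95,270)"
```

```text
t 0.15 inc [-0.3343 -0.2313  0.1099] twist -103.7 pos [130.  534.  204.6] yaw 166.3
```

The manual's scale: shifts go in shares of 0.75 m and turns go in shares of 4 rad. Converting my numbers, -0.334 m / 0.75 = -0.4453, -0.15 m / 0.75 = -0.2, -103.7 degrees / 229.1831 = -0.4525.

arm_command --increments '[[[-0.0667,-0.0467,0],-0.0436],[[-0.1333,-0.0933,0],-0.0873],[[-0.2,-0.1333,0.0133],-0.1309],[[-0.2667,-0.18,0.0267],-0.1745],[[-0.32,-0.22,0.0467],-0.2182],[[-0.3733,-0.2533,0.0667],-0.2618],[[-0.4133,-0.2867,0.0933],-0.3054],[[-0.4453,-0.308,0.12],-0.3491],[[-0.4453,-0.308,0.1467],-0.3927],[[-0.4453,-0.308,0.1467],-0.4363],[[-0.4453,-0.308,0.1467],-0.4525],[[-0.4453,-0.308,0.1467],-0.4525]]'

```text
time: 1.65
position: [379.6, 265.9, 93.3]
tool_rot: [-3.118, -0.036, -1.621]
force: [0.2, -0.9, -0.2]
gripper_width: 1.002
grasp_force: 0.0
```

```bash
python3 - <<'E'
from h import *
st=bot.observe(); im=bot.camera("wrist"); cv2.imwrite("pics/w1.png",im[:,:,::-1])
np.save("w1.npy",T_cam("wrist",st)[1]); print(st["position"],st["tool_rot"],st["q"],st["time"])
c=T_cam("wrist",st)
print(proj("wrist",[[530.9,426,143],[441.8,441,143]],c))
E
```

```text
[379.57275044 265.94713995  93.3160102 ] [-3.11828875 -0.03612356 -1.6206978 ] [ 0.52142859 -0.05207994  1.73783267 -0.04327099  1.45586984 -2.56572012] 1.65
[[100.08647502 452.4585631 ]
 [205.89877148 480.32351708]]
```

View pics/w1.png

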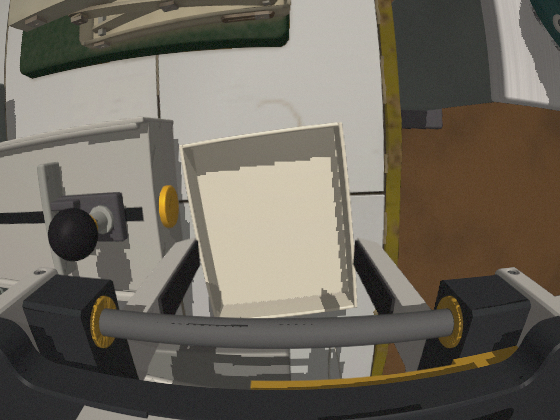

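```bash
python3 -c "
from h import *
go(532.4,433.3,180,170.4)"
```

```text
t 1.7 inc [-0.1722 -0.1457 -0.0893] twist 96.7 pos [380.1 265.4  93.5] yaw -92.9
```

To row units: -0.17 m / 0.75 = -0.2267, -0.15 m / 0.75 = -0.2, 98 degrees / 229.1831 = 0.4276.

arm_command --increments '[[[0,0,-0.0667],0.0436],[[0,0,-0.12],0.0873],[[-0.0533,-0.04,-0.12],0.1309],[[-0.0933,-0.08,-0.12],0.1745],[[-0.1333,-0.12,-0.12],0.2182],[[-0.1733,-0.1467,-0.12],0.2618],[[-0.2,-0.1733,-0.12],0.3054],[[-0.2267,-0.1933,-0.12],0.3491],[[-0.2267,-0.1933,-0.12],0.3927],[[-0.2267,-0.1933,-0.12],0.4276],[[-0.2267,-0.1933,-0.12],0.4276]]' --claw -0.3

```text
time: 3.08
position: [532.8, 430.0, 180.8]
tool_rot: [-3.109, 0.029, 2.951]
force: [0.3, -0.6, -0.8]
gripper_width: 0.65
grasp_force: 0.0
```

```bash
python3 -c "
from h import *
print(bot.observe()['tool_rot'])
go(532.4,433.3,128,170.4)
im=bot.camera('wrist');st=bot.observe();np.save('w2.npy',T_cam('wrist',st)[1])
cv2.imwrite('pics/w2.png',im[:,:,::-1])"
```

```text
[-3.10905246  0.02875608  2.95102488]
t 3.08 inc [0.0025 0.0048 0.0526] twist -1.3 pos [532.8 430.  180.8] yaw 169.1
```

View pics/w2.png

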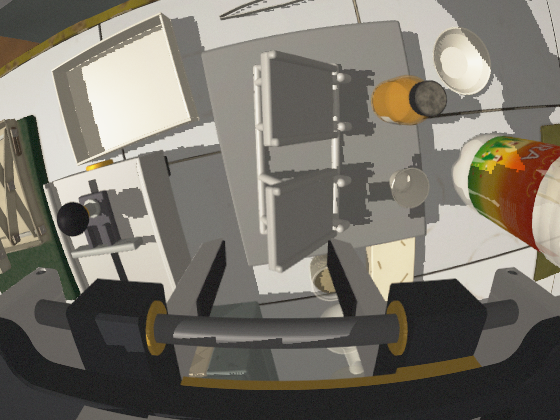

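```bash
python3 - <<'E'
from h import *
np.set_printoptions(precision=1,suppress=True)
c=(T_cam("wrist")[0],np.load("w2.npy"))
print(onplane("wrist",[[278,178],[270,268],[272,58],[268,140]],145,c))
print("knob",onplane("wrist",[[73,219]],118,c))
print("tips",proj("wrist",[[532.4,433.3,145]],c), "w",bot.observe()["gripper_width"])
M=Rm(bot.observe()["tool_rot"]);print(M)
E
```

```text
[[495.7 437.4 145. ]
 [560.5 419.1 145. ]
 [416.6 448.7 145. ]
 [469.5 435.8 145. ]]
knob [[500.4 242.7 118. ]]
tips [[282.  229.7]] w 0.6491021995813364
[[-1.   0.2  0. ]
 [ 0.2  1.  -0. ]
 [-0.  -0.  -1. ]]
```

To row units: 0.053 m / 0.75 = 0.0707, 0.03 m / 0.75 = 0.04, -1 degrees / 229.1831 = -0.0044.

arm_command --increments '[[[0.0027,0.0027,0.04],-0.0044],[[0.0027,0.0027,0.0707],-0.0044],[[0.0027,0.0027,0.0707],-0.0044]]'

```text
time: 3.5
position: [530.6, 429.9, 125.3]
tool_rot: [-3.105, 0.025, 2.969]
force: [-0.0, -0.7, -0.4]
gripper_width: 0.651
grasp_force: 0.0
```

To row units: 0.023 m / 0.75 = 0.0307, 0.018 m / 0.75 = 0.024.

arm_command --increments '[[[0,0.0133,0],0],[[0,0.024,0],0],[[0,0.0307,-0.0013],0],[[0,0.0307,-0.0013],0]]'

```text
time: 4.0
position: [536.0, 454.3, 129.2]
tool_rot: [-3.109, 0.03, 2.969]
force: [-0.0, -1.7, 1.3]
gripper_width: 0.652
grasp_force: 1.0
```

To row units: 0.02 m / 0.75 = 0.0267, 0.016 m / 0.75 = 0.0213.

arm_command --increments '[[[0,0.0027,0],0],[[0,0.0133,0],0],[[0,0.0213,-0.0013],0],[[0,0.0267,-0.0027],0],[[0,0.0267,-0.0027],0]]' --claw 0.32

```text
time: 4.62
position: [538.8, 474.4, 129.4]
tool_rot: [-3.109, 0.028, 2.969]
force: [0.1, -0.4, 0.0]
gripper_width: 0.337
grasp_force: 0.0
```

arm_command --increments '[[[0,0,0],0],[[0,0,0],0],[[0,0,0],0],[[0,0,0],0]]' --claw 1

```text
time: 5.12
position: [539.1, 474.6, 129.8]
tool_rot: [-3.111, 0.029, 2.969]
force: [1.5, 2.7, -0.6]
gripper_width: 0.077
grasp_force: 30.0
```

```bash
python3 - <<'E'
from h import *
a=bot.camera("scene")[:,:,::-1][160:300,180:360];b=bot.camera("wrist")[:,:,::-1][130:290,200:420]
cv2.imwrite("pics/g1.png",np.hstack([cv2.resize(a,(386,300)),cv2.resize(b,(412,300))]))
E
```

```text
(no output)
```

View pics/g1.png

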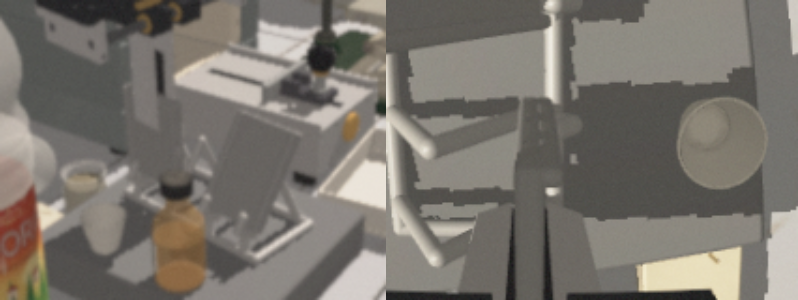

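To row units: -0.13 m / 0.75 = -0.1733, -0.1 m / 0.75 = -0.1333, 100 degrees / 229.1831 = 0.4363.

arm_command --increments '[[[0,0,-0.0667],0],[[0,0,-0.1333],0],[[0,0,-0.1733],0.0436],[[0.04,-0.04,-0.1733],0.0873],[[0.08,-0.0667,-0.1733],0.1309],[[0.1067,-0.0933,-0.1733],0.1745],[[0.1333,-0.1067,-0.1733],0.2182],[[0.1333,-0.1067,-0.1733],0.2618],[[0.1333,-0.1067,-0.1733],0.3054],[[0.1333,-0.1067,-0.1733],0.3491],[[0.1333,-0.1067,-0.1733],0.3927],[[0.1333,-0.1067,-0.1733],0.4363],[[0.1333,-0.1067,-0.1733],0.48],[[0.1333,-0.1067,-0.1733],0.5236],[[0.1333,-0.1067,-0.1733],0.5672],[[0.1333,-0.1067,-0.1733],0.6109],[[0.1333,-0.1067,-0.1733],0.6109]]'

```text
time: 7.35
position: [423.5, 416.2, 258.4]
tool_rot: [3.097, 0.002, 0.526]
force: [0.3, 0.2, -2.7]
gripper_width: 0.085
grasp_force: 30.0
```

```bash
python3 - <<'E'
from h import *
s=bot.observe();p=proj("scene",[s["position"]])[0];print(p,s["position"],s["q"])
x,y=p.astype(int)
a=bot.camera("scene")[:,:,::-1][max(0,y-60):y+60,max(0,x-80):x+80];b=bot.camera("top")[:,:,::-1][140:310,190:390]
cv2.imwrite("pics/g2.png",np.hstack([cv2.resize(a,(400,300)),cv2.resize(b,(353,300))]))
E
```

```text
[323.69189922 153.61912438] [423.45749867 416.22347327 258.41685298] [ 0.70693921  0.19297038  1.14871617 -0.04451897  1.80937925  1.74134134]
```

View pics/g2.png

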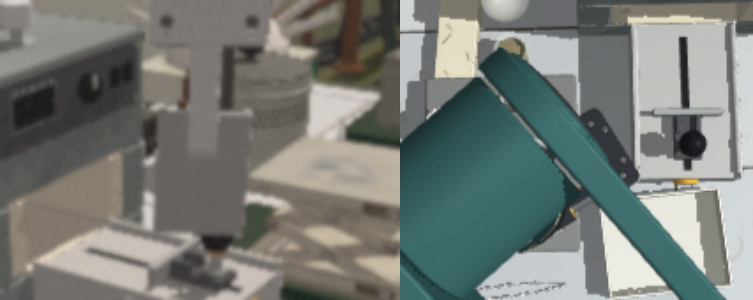

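```bash
python3 -c "
from h import *
go(385.5,238,250,184.8)"
```

```text
t 7.45 inc [-0.1227  0.1347  0.0147] twist -154.6 pos [423.6 416.5 258.7] yaw 30.2
```

To row units: 0.134 m / 0.75 = 0.1787, -0.122 m / 0.75 = -0.1627, -154.6 degrees / 229.1831 = -0.6746.

arm_command --increments '[[[0,0,0],-0.0436],[[-0.0133,0.0133,0],-0.0873],[[-0.0267,0.0267,0],-0.1353],[[-0.04,0.04,0],-0.1789],[[-0.0533,0.0533,0],-0.2269],[[-0.0667,0.0667,0],-0.2705],[[-0.08,0.08,0],-0.3185],[[-0.0933,0.0933,0],-0.3622],[[-0.1067,0.12,0],-0.4102],[[-0.12,0.1333,0],-0.4538],[[-0.1333,0.1467,0],-0.5018],[[-0.1467,0.16,0],-0.5454],[[-0.16,0.1787,0],-0.5934],[[-0.1627,0.1787,0],-0.637],[[-0.1627,0.1787,0],-0.6746],[[-0.1627,0.1787,0],-0.6746]]'

```text
time: 9.45
position: [385.0, 239.8, 265.0]
tool_rot: [-3.103, 0.019, -3.06]
force: [-0.2, -0.5, -2.9]
gripper_width: 0.08
grasp_force: 30.0
```

```bash
python3 -c "
from h import *
print(bot.observe()['tool_rot'])
go(385.5,238,76,184.8)"
```

```text
[-3.10276528  0.01926898 -3.06048185]
t 9.45 inc [0.0033 0.0055 0.1889] twist -0.2 pos [385.  239.8 265. ] yaw -175.4
```

To row units: 0.19 m / 0.75 = 0.2533, 0.186 m / 0.75 = 0.248.

arm_command --increments '[[[0.0013,0.0027,0.0667],0],[[0.0027,0.004,0.1333],0],[[0.004,0.0067,0.2],0],[[0.004,0.0067,0.24],0],[[0.004,0.0067,0.248],0],[[0.004,0.0067,0.2533],0]]'

```text
time: 10.2
position: [386.8, 238.2, 75.9]
tool_rot: [-3.104, 0.021, -3.061]
force: [0.1, -0.1, -2.4]
gripper_width: 0.085
grasp_force: 30.0
```

To row units: 0.005 m / 0.75 = 0.0067, 0.004 m / 0.75 = 0.0053.

arm_command --increments '[[[0,0,0.0027],0],[[0,0,0.0053],0],[[0,0,0.0067],0]]'

```text
time: 10.58
position: [386.6, 237.8, 70.5]
tool_rot: [-3.103, 0.021, -3.06]
force: [0.6, 0.1, -2.8]
gripper_width: 0.084
grasp_force: 30.0
```

To row units: 0.004 m / 0.75 = 0.0053, 0.002 m / 0.75 = 0.0027.

arm_command --increments '[[[0,0,0.0027],0],[[0,0,0.0053],0],[[0,0,0.0053],0]]'

```text
time: 10.95
position: [386.1, 237.3, 65.6]
tool_rot: [-3.103, 0.019, -3.06]
force: [-0.4, -0.2, -2.0]
gripper_width: 0.085
grasp_force: 30.0
```

To row units: 0.004 m / 0.75 = 0.0053, 0.002 m / 0.75 = 0.0027.

arm_command --increments '[[[0,0,0.0027],0],[[0,0,0.0053],0],[[0,0,0.0053],0]]'

```text
time: 11.32
position: [386.5, 237.4, 62.8]
tool_rot: [-3.103, 0.02, -3.06]
force: [-2.7, -0.5, 3.6]
gripper_width: 0.083
grasp_force: 30.0
```

To row units: -0.09 m / 0.75 = -0.12, 0.02 m / 0.75 = 0.0267.

arm_command --increments '[[[0,0,0],0],[[0,0,0],0],[[0,0,0],0],[[0,0.0267,0],0],[[0,0.0467,0],0],[[0,0.06,0],0],[[0,0.0733,0],0],[[0,0.0867,-0.0067],0],[[0,0.0867,-0.04],0],[[0,0.0867,-0.12],0]]' --claw -1

```text
time: 12.58
position: [377.2, 304.4, 147.2]
tool_rot: [-3.099, 0.013, -3.06]
force: [1.0, 0.1, 0.4]
gripper_width: 1.002
grasp_force: 0.0
```

```bash
python3 - <<'E'
from h import *
a=bot.camera("scene")[:,:,::-1][190:290,300:440];b=bot.camera("wrist")[:,:,::-1]
cv2.imwrite("pics/g3.png",np.hstack([cv2.resize(a,(400,300)),cv2.resize(b,(400,300))]))
print(bot.observe()['tool_rot'])
go(445,436,175,170.4)
E
```

```text
[-3.10985669  0.03185435 -3.0599006 ]
t 12.68 inc [-0.0732  0.1218 -0.0193] twist 14.3 pos [382.6 308.1 157.3] yaw -175.3
```

View pics/g3.png

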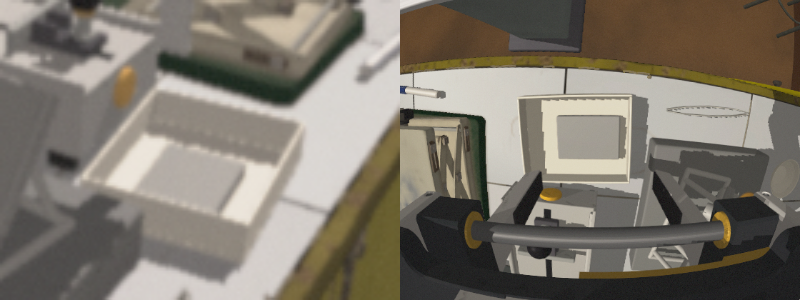

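```bash
python3 -c "
from h import *
go(443.3,446.3,180,170.4)"
```

```text
t 12.68 inc [-0.0725  0.132  -0.0247] twist 14.3 pos [382.6 308.1 157.3] yaw -175.3
```

To row units: 0.132 m / 0.75 = 0.176, -0.0725 m / 0.75 = -0.0967, 14.3 degrees / 229.1831 = 0.0624.

arm_command --increments '[[[0,0,-0.0267],0.0175],[[-0.0267,0.04,-0.0333],0.0349],[[-0.0533,0.1067,-0.0333],0.0624],[[-0.0933,0.16,-0.0333],0.0624],[[-0.0967,0.176,-0.0333],0.0624],[[-0.0967,0.176,-0.0333],0.0624]]' --claw -0.3

```text
time: 13.42
position: [439.7, 443.9, 169.8]
tool_rot: [-3.107, 0.027, 2.975]
force: [0.6, 0.1, 0.3]
gripper_width: 0.652
grasp_force: 0.0
```

```bash
python3 -c "
from h import *
print(bot.observe()['gripper_width'],bot.observe()['tool_rot'])
go(443.3,446.3,127,170.4)"
```

```text
0.6517263792769055 [-3.1074376   0.0272545   2.97452595]
t 13.43 inc [-0.002   0.0045  0.0428] twist 0.0 pos [439.7 443.9 169.8] yaw 170.4
```

To row units: 0.042 m / 0.75 = 0.056, -0.002 m / 0.75 = -0.0027.

arm_command --increments '[[[-0.0027,0.0027,0.0267],0],[[-0.0027,0.0027,0.056],0],[[-0.0027,0.0027,0.056],0]]'

```text
time: 13.8
position: [441.8, 441.4, 125.6]
tool_rot: [-3.104, 0.025, 2.973]
force: [-0.7, -0.2, 0.7]
gripper_width: 0.647
grasp_force: 0.0
```

To row units: 0.023 m / 0.75 = 0.0307, 0.018 m / 0.75 = 0.024.

arm_command --increments '[[[0,0.0133,0],0],[[0,0.024,0],0],[[0,0.0307,-0.004],0],[[0,0.0307,-0.004],0]]'

```text
time: 14.3
position: [447.4, 467.1, 131.6]
tool_rot: [-3.11, 0.029, 2.974]
force: [0.2, 0.1, 0.6]
gripper_width: 0.649
grasp_force: 0.3
```

To row units: 0.02 m / 0.75 = 0.0267, 0.016 m / 0.75 = 0.0213.

arm_command --increments '[[[0,0.0027,0],0],[[0,0.0133,-0.0013],0],[[0,0.0213,-0.004],0],[[0,0.0267,-0.0053],0],[[0,0.0267,-0.0053],0]]' --claw 0.32

```text
time: 14.92
position: [450.5, 486.9, 134.1]
tool_rot: [-3.109, 0.028, 2.974]
force: [-1.3, 0.3, -0.7]
gripper_width: 0.338
grasp_force: 0.1
```

To row units: 0.002 m / 0.75 = 0.0027, -0.001 m / 0.75 = -0.0013.

arm_command --increments '[[[0,0.0027,-0.0013],0],[[0,0.0027,-0.0013],0],[[0,0.0027,-0.0013],0],[[0,0.0027,-0.0013],0]]' --claw 1

```text
time: 15.42
position: [450.8, 489.0, 135.3]
tool_rot: [-3.111, 0.028, 2.974]
force: [0.5, 1.9, 0.1]
gripper_width: 0.081
grasp_force: 30.0
```

To row units: -0.14 m / 0.75 = -0.1867, -0.12 m / 0.75 = -0.16.

arm_command --increments '[[[0,0,-0.0533],0],[[0,0,-0.1067],0],[[0,0,-0.16],0],[[0,0,-0.1867],0],[[0,0,-0.1867],0]]'

```text
time: 16.05
position: [448.1, 493.8, 277.0]
tool_rot: [-3.112, 0.03, 2.973]
force: [-0.1, 0.5, -2.6]
gripper_width: 0.082
grasp_force: 30.0
```

```bash
python3 -c "
from h import *
print(bot.observe()['tool_rot'])
go(590,203,275,179.4)"
```

```text
[-3.11152348  0.03043932  2.9734268 ]
t 16.05 inc [-0.1885 -0.2626  0.0156] twist -9.0 pos [448.1 493.8 277. ] yaw 170.4
```

To row units: -0.265 m / 0.75 = -0.3533, -0.25 m / 0.75 = -0.3333, -9 degrees / 229.1831 = -0.0393.

arm_command --increments '[[[-0.0267,-0.0667,0],-0.0087],[[-0.0667,-0.1333,0],-0.0175],[[-0.12,-0.2,0],-0.0305],[[-0.1733,-0.2667,0],-0.0393],[[-0.2267,-0.3333,0],-0.0393],[[-0.2493,-0.3533,0],-0.0393],[[-0.2493,-0.3533,0.0133],-0.0393]]'

```text
time: 16.92
position: [588.3, 198.5, 276.9]
tool_rot: [-3.104, 0.021, 3.127]
force: [-0.4, 0.7, -1.4]
gripper_width: 0.082
grasp_force: 30.0
```

```bash
python3 -c "
from h import *
M=Rm(bot.observe()['tool_rot']);b=M[:,2]*65;print('bottom off',b)
go(590,197-b[1],142,179.4)"
```

```text
bottom off [  1.30036413  -2.46080867 -64.940384  ]
t 16.93 inc [0.0011 0.0061 0.1348] twist -0.3 pos [588.3 198.5 276.9] yaw 179.1
```

To row units: 0.135 m / 0.75 = 0.18, 0.132 m / 0.75 = 0.176.

arm_command --increments '[[[0.0013,0.0053,0.0667],0],[[0.0013,0.0067,0.1333],0],[[0.0013,0.008,0.1667],0],[[0.0013,0.008,0.176],0],[[0.0013,0.008,0.18],0],[[0.0013,0.008,0.18],0]]'

```text
time: 17.68
position: [590.2, 202.4, 145.2]
tool_rot: [-3.106, 0.025, 3.131]
force: [-0.7, 1.1, -2.4]
gripper_width: 0.084
grasp_force: 30.0
```

To row units: 0.004 m / 0.75 = 0.0053, 0.002 m / 0.75 = 0.0027.

arm_command --increments '[[[0,0,0.0027],0],[[0,0,0.0053],0],[[0,0,0.0053],0]]'

```text
time: 18.05
position: [589.9, 201.6, 139.9]
tool_rot: [-3.105, 0.023, 3.131]
force: [0.2, 0.2, -1.7]
gripper_width: 0.083
grasp_force: 30.0
```

To row units: -0.004 m / 0.75 = -0.0053, -0.003 m / 0.75 = -0.004.

arm_command --increments '[[[0,-0.004,0.0013],0],[[0,-0.0053,0.004],0],[[0,-0.0053,0.0053],0],[[0,-0.0053,0.0053],0]]'

```text
time: 18.55
position: [589.8, 197.5, 135.8]
tool_rot: [-3.105, 0.022, 3.131]
force: [1.3, -0.6, -1.9]
gripper_width: 0.084
grasp_force: 30.0
```

To row units: 0.003 m / 0.75 = 0.004, 0.002 m / 0.75 = 0.0027.

arm_command --increments '[[[0,0,0.0027],0],[[0,0,0.004],0],[[0,0,0.004],0]]'

```text
time: 18.92
position: [590.0, 197.6, 135.2]
tool_rot: [-3.105, 0.024, 3.131]
force: [-2.9, -0.8, 4.7]
gripper_width: 0.081
grasp_force: 30.0
```

To row units: 0.034 m / 0.75 = 0.0453, 0.028 m / 0.75 = 0.0373.

arm_command --increments '[[[0,0,-0.0013],0],[[0,0.004,-0.0027],0],[[0,0.016,-0.004],0],[[0,0.0267,-0.004],0],[[0,0.0373,-0.004],0],[[0,0.0453,-0.004],0]]' --claw 0.4

```text
time: 19.68
position: [590.1, 232.5, 134.5]
tool_rot: [-3.105, 0.022, 3.131]
force: [0.2, 0.1, 0.2]
gripper_width: 0.301
grasp_force: 0.1
```

arm_command --increments '[[[0,0,0],0],[[0,0.0067,0],0],[[0,0.0133,0],0],[[0,0.02,0],0],[[0,0.02,-0.0133],0],[[0,0.02,-0.04],0],[[0,0.02,-0.08],0]]' --claw -1

```text
time: 20.55
position: [588.7, 248.4, 194.5]
tool_rot: [-3.104, 0.021, 3.13]
force: [0.6, 0.5, -0.2]
gripper_width: 0.982
grasp_force: 0.0
```

```bash
python3 - <<'E'
from h import *
for n in("scene","wrist","top"): cv2.imwrite(f"pics/l_{n}.png",bot.camera(n)[:,:,::-1])
a=cv2.imread("pics/l_scene.png")[140:260,250:410];b=cv2.imread("pics/l_wrist.png")[120:,60:500];
c=cv2.imread("pics/l_top.png")[130:260,300:400]
cv2.imwrite("pics/g4.png",np.hstack([cv2.resize(a,(320,240)),cv2.resize(c,(185,240)),cv2.resize(b,(290,240))]))
s=bot.observe();np.save("w4.npy",T_cam("wrist",s)[1]);print(s["position"],s["tool_rot"])
E
```

```text
[590.35822186 249.08480096 197.24536164] [-3.10671607  0.02827954  3.13061903]
```

View pics/g4.png

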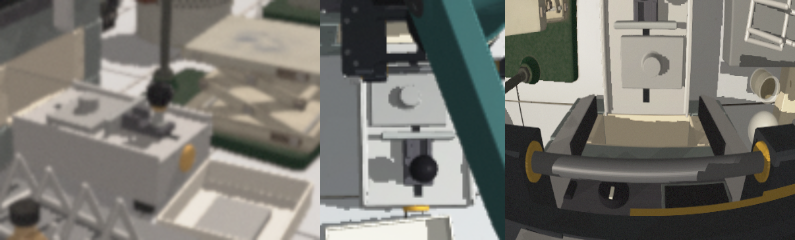

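```bash
python3 -c "
from h import *
np.set_printoptions(precision=1,suppress=True)
c=(T_cam('wrist')[0],np.load('w4.npy'))
print('boss',onplane('wrist',[[287.6,197.5]],99,c))
im=cv2.imread('pics/l_top.png');g=im.max(2)[180:260,330:380]
n,l,s,ce=cv2.connectedComponentsWithStats((g<35).astype('uint8'))
for i in range(1,n):
  if s[i,4]>30: print(s[i],ce[i],onplane('top',[ce[i]+[330,180]],118))
go(462,244,185,180)"
```

```text
boss [[582.5 255.8  99. ]]
[18 34 12 14 96] [22.9 40.8] [[498.7 249.6 118. ]]
t 20.7 inc [ 0.1 -0.   0. ] twist -0.6 pos [590.4 249.1 197.2] yaw 179.4
```

```bash
python3 -c "
from h import *
go(460,244.5,185,179.4)
go(460,244.5,106,179.4)"
```

```text
t 20.7 inc [ 0.1306 -0.0057  0.0088] twist -0.0 pos [590.4 249.1 197.2] yaw 179.4
t 20.7 inc [ 0.1328 -0.003   0.0877] twist -0.0 pos [590.4 249.1 197.2] yaw 179.4
```

To row units: 0.133 m / 0.75 = 0.1773, -0.006 m / 0.75 = -0.008.

arm_command --increments '[[[0.0667,-0.0027,0],0],[[0.1333,-0.0067,0],0],[[0.1747,-0.008,0],0],[[0.1747,-0.008,0.0133],0],[[0.176,-0.0053,0.0667],0],[[0.1773,-0.004,0.1067],0],[[0.1773,-0.004,0.1173],0],[[0.1773,-0.004,0.1173],0]]' --claw 1

```text
time: 21.7
position: [458.4, 243.7, 102.5]
tool_rot: [-3.104, 0.022, 3.13]
force: [-0.4, -0.3, -0.1]
gripper_width: 0.184
grasp_force: 0.0
```

```bash
python3 -c "
from h import *
s=bot.observe();M=Rm(s['tool_rot']);print(s['tool_rot'],s['gripper_width'],s['force'])
go(474,244.5,106,179.4); go(606,243,106,179.4)"
```

```text
[-3.10422663  0.02150439  3.13019871] 0.18423715373567956 [-0.38911473 -0.31044613 -0.07540628]
t 21.7 inc [-0.0157  0.0009 -0.0032] twist -0.1 pos [458.4 243.7 102.5] yaw 179.3
t 21.7 inc [-0.1476  0.001  -0.0004] twist -0.1 pos [458.4 243.7 102.5] yaw 179.3
```

arm_command --increments '[[[0,0,-0.004],0],[[0,0,-0.004],0],[[-0.0107,0.0013,-0.004],0],[[-0.0213,0.0013,-0.004],0],[[-0.032,0.0013,-0.004],0],[[-0.0427,0.0013,-0.004],0],[[-0.0427,0.0013,-0.004],0]]'

```text
time: 22.58
position: [489.6, 244.8, 106.9]
tool_rot: [-3.105, 0.02, 3.13]
force: [-5.0, -0.1, 3.4]
gripper_width: 0.002
grasp_force: 2.2
```

To row units: -0.108 m / 0.75 = -0.144, 0.002 m / 0.75 = 0.0027.

arm_command --increments '[[[-0.0133,0,0],0],[[-0.0293,0,0],0],[[-0.0453,0,0],0],[[-0.0613,0,0],0],[[-0.0773,0,0.0013],0],[[-0.0933,0,0.0013],0],[[-0.1093,0,0.0013],0],[[-0.1253,0,0.0027],0],[[-0.136,0,0.0027],0],[[-0.144,0,0.0027],0],[[-0.144,0,0.0027],0]]'

```text
time: 23.95
position: [595.1, 243.7, 107.0]
tool_rot: [-3.104, 0.015, 3.131]
force: [-9.5, -0.1, 3.9]
gripper_width: 0.003
grasp_force: 4.8
```

To row units: -0.012 m / 0.75 = -0.016, -0.008 m / 0.75 = -0.0107.

arm_command --increments '[[[-0.0053,0,0],0],[[-0.0107,0,0],0],[[-0.016,0,0],0],[[-0.016,0,0],0]]'

```text
time: 24.45
position: [606.3, 243.6, 107.0]
tool_rot: [-3.104, 0.014, 3.131]
force: [-10.2, 0.1, 4.9]
gripper_width: 0.004
grasp_force: 5.5
```

To row units: -0.004 m / 0.75 = -0.0053, -0.002 m / 0.75 = -0.0027.

arm_command --increments '[[[-0.0027,0,0],0],[[-0.0053,0,0],0],[[-0.0053,0,0],0]]'

```text
time: 24.82
position: [609.6, 243.5, 107.0]
tool_rot: [-3.104, 0.012, 3.131]
force: [-12.2, 0.5, 5.0]
gripper_width: 0.001
grasp_force: 6.3
```

To row units: -0.003 m / 0.75 = -0.004, -0.002 m / 0.75 = -0.0027.

arm_command --increments '[[[-0.0027,0,0],0],[[-0.004,0,0],0],[[-0.004,0,0],0]]'

```text
time: 25.2
position: [609.7, 243.5, 107.1]
tool_rot: [-3.103, 0.006, 3.132]
force: [-19.7, -0.1, 9.4]
gripper_width: 0.007
grasp_force: 9.6
```

To row units: 0.002 m / 0.75 = 0.0027.

arm_command --increments '[[[0.0027,0,0],0],[[0.0027,0,0],0],[[0.0027,0,0],0],[[0.0027,0,0],0],[[0.0027,0,0],0],[[0.0027,0,0],0],[[0.0027,0,0],0],[[0.0027,0,0],0],[[0.0027,0,0],0],[[0.0027,0,0],0]]' --claw -1

```text
time: 26.45
position: [615.0, 243.3, 107.9]
tool_rot: [-3.105, 0.023, 3.131]
force: [0.0, -1.0, 0.1]
gripper_width: 0.994
grasp_force: 0.0
```

To row units: 0.2 m / 0.75 = 0.2667, 0.16 m / 0.75 = 0.2133.

arm_command --increments '[[[0,0,-0.0533],0],[[0,0,-0.12],0],[[0.0267,0.0533,-0.1733],0],[[0.0667,0.1333,-0.1733],0],[[0.0933,0.2133,-0.1733],0],[[0.1067,0.2667,-0.1733],0],[[0.1067,0.2667,-0.1733],0]]'

```text
time: 27.32
position: [532.5, 452.1, 227.3]
tool_rot: [-3.105, 0.021, 3.136]
force: [0.3, -1.0, 0.1]
gripper_width: 1.002
grasp_force: 0.0
```

```bash
python3 - <<'E'
from h import *
np.set_printoptions(precision=1,suppress=True)
im=bot.camera("top")[:,:,::-1];cv2.imwrite("pics/end_top.png",im);cv2.imwrite("pics/end_scene.png",bot.camera("scene")[:,:,::-1])
g=im.max(2)[180:260,330:380];n,l,s,ce=cv2.connectedComponentsWithStats((g<35).astype('uint8'))
for i in range(1,n):
  if s[i,4]>30: print(s[i],onplane('top',[ce[i]+[330,180]],118))
# table strip between blade and mouth: start vs now, both without hand
a=cv2.imread("pics/top0.png")
d=np.abs(a.astype(int)-im).max(2); ys,xs=np.nonzero(d[150:240,318:384]>40)
print("changed px on table",len(ys), np.c_[xs,ys][:5]+[318,150])
# tray and rack change
print("tray",(d[245:310,300:378]>40).sum(),"rack",(d[180:285,200:285]>40).sum(), "crucible/bottle",(d[195:262,198:225]>40).sum(),"jar",(d[155:185,238:265]>40).sum())
t=bot.camera("scene"); o=cv2.imread("pics/scene0.png")[:,:,::-1]; e=np.abs(t.astype(int)-o).max(2)
k=proj("scene",[[498,244,118]])[0].astype(int);print("knob diff",(e[k[1]-8:k[1]+8,k[0]-8:k[0]+8]>40).sum())
print(bot.observe()["position"],bot.observe()["time"])
E
```

```text
[18 34 11 14 91] [[498.7 249.9 118. ]]
changed px on table 756 [[338 150]
 [353 150]
 [340 151]
 [359 152]
 [369 152]]
tray 4115 rack 5026 crucible/bottle 1086 jar 679
knob diff 0
[534.9 448.1 228.6] 27.475
```

```bash
python3 - <<'E'
from h import *
r=lambda n:cv2.imread(f"pics/{n}.png").astype(int)
def cmp(a,b,n,P,h=6):
    x,y=proj(n,[P])[0].round().astype(int); return (np.abs(r(a)-r(b))[y-h:y+h,x-h:x+h].max(2)>25).mean().round(2)
for P in([582,256,90],[560,256,80],[610,256,80],[575,225,80],[640,244,75]):
    print(P,"scene laid",cmp("scene0","l_scene","scene",P),"end",cmp("scene0","end_scene","scene",P),"top laid",cmp("scene0" if 0 else "top0","l_top","top",P),"end",cmp("top0","end_top","top",P))
print("cruc",cmp("scene0","end_scene","scene",[537,553,60]),"bottle",cmp("scene0","end_scene","scene",[458,553,90]),"jar",cmp("scene0","end_scene","scene",[635,467,30]))
d=(np.abs(r("top0")-r("end_top"))[145:240,318:384].max(2)>40).any(1);print("rows",np.nonzero(d)[0]+145)
E
```

```text
[582, 256, 90] scene laid 0.59 end 0.0 top laid 0.67 end 0.75
[560, 256, 80] scene laid 0.23 end 0.0 top laid 0.44 end 0.76
[610, 256, 80] scene laid 0.37 end 0.0 top laid 0.52 end 0.81
[575, 225, 80] scene laid 0.12 end 0.0 top laid 0.01 end 1.0
[640, 244, 75] scene laid 0.09 end 0.0 top laid 0.8 end 0.79
cruc 0.0 bottle 0.0 jar 0.0
rows [150 151 152 153 154 161 167 169 170 174 177 178 179 181 182 183 184 186
 187 188 189 190 191 192 193 194 195 196 197 198 199 200 201 202 203 204
 205 206 207 208 209 210 211 212 213 214 215 216 217 218 219 220 221 222
 223 224 225 226 227 228 229 230 231 232 233 234 235 236 237 238 239]
```

```bash
python3 -c "
from workcell import bot
print(bot.job_done())"
```

```text
the job is handed in; nothing more can be done
None
```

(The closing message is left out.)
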